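# Widen the braai spit rest by one hole

## Task

The spit rest on the granite shelf is one hole too narrow for the long spit. Press its red snap button down flush, push the sliding sleeve outwards by its yellow thumb ledge, and stop when the button springs up through the next hole. Work gently (no push on the sleeve or button over 20 N), leave the tumbler, the sprinkle tin and the tongs where they stand, and take the hand away at the end.

Things in the scene. Friction and masses are not known exactly. Their poses are not given: they have to be found in the camera images.
- rest: Spit rest, bolted to the shelf. A fixed level square tube runs along its own y axis, from a bracket with a fork at own y = -155 mm; a grey square sleeve 30 mm wide, flat top 70 mm above the shelf, slides over it and carries the other fork, at own y = +138 mm at the start. Forks reach 108 mm up. Origin: on the shelf straight below the button's centre; z up. Outwards (wider) = own +y.
- button_top (a point): Centre of the top of the red snap button, 12 mm across, 5 mm proud of the sleeve's flat top when out. It sits in the fixed tube, moves only up and down (2 N starts it, 6 N brings it flush), and locks the sleeve by sticking through its first hole; down to within 0.8 mm of flush it frees it. Once the sleeve has moved some 10 mm its wall covers the button and keeps it down without a finger.
- button (a joint): How far the button is pressed, m: 0 = out (locked), 0.005 = flush with the sleeve's top, 0.0056 = end stop; about 0.0042 while the sleeve's wall covers it.
- ledge (a point): Yellow thumb ledge on the sleeve's top: upright plate across the sleeve, 30 mm wide, 4 mm thick, 22 mm high. The point is mid-face, on the side towards the button, 11 mm above the sleeve's top and 14 mm outwards (rest's own +y) of the button's centre at the start. A closed fingertip holding the button down can push this face outwards at the same time. It moves with the sleeve.
- sleeve (a joint): Distance the sleeve is slid outwards, m: 0 within 0.001 at the start, locked in the first hole; 1.5 mm of play either way in a hole; drags with 3 to 6 N; end stop 0.070. The next hole (black, in a dark band round the sleeve, inwards of the button) varies in place: the sleeve must go 32 to 54 mm, then the button springs up by itself and the sleeve stops dead.
- tumbler: Glass tumbler, loose, 74 mm across, 95 mm high. Origin: centre of its underside.
- tin: Round aluminium sprinkle tin, loose, 66 mm across, 88 mm high. Origin: centre of its underside.
- tongs: Bamboo tongs lying flat, loose, 220 mm long along their own x, about 45 mm wide, 16 mm high. Origin: centre of their underside.

How it is judged:
By the outcome, as a careful person would: the job done as asked, in the order asked, and still so for the second after the job is handed in, with the robot touching nothing.
It also fails if it takes over 45 s, if anything falls off the work surface, if the arm or the gripper's body presses on something with over 40 N, if the wrist force passes 120 N, or if a joint passes its speed limit or range.

## Robot

A 7-joint arm with a two-finger parallel gripper is mounted at the origin on the work surface. World frame = base frame: x ahead of the robot, y to its left, z up, the work surface at z = 0. Lengths are in m, angles in rad, forces in N, time in s.
With the tool pointing down it reaches from about 0.35 to 0.9 m from the base axis. Payload 19.9 kg.
Tool frame: the origin (TCP) lies midway between the tips of the shut fingers; the grasp point (between the pads) lies 19 mm behind it (bot.grip_point_offset is the distance from the TCP to the grasp point, in m); z points along the fingers, y is the direction in which the jaws open and shut (so a half turn about z gives the same grasp; the last joint's range is limited). The gripper opens to 85 mm and grips with 20 to 120 N. Pads are 22 mm wide; open, the fingers measure 114 mm over their backs; the gripper's body (76 mm by 85 mm) begins 54 mm behind the grasp point. The pads swing forward as they close: fully open they stand 13 mm farther back than shut.
Start: joints at [1.274, 0.417, -0.01, 1.614, 0.005, 1.111, -0.053], TCP at [0.158, -0.605, 0.196] pointing down, gripper open.
Joint ranges: [-2.81, 2.81], [-0.39, 2.02], [-1.27, 1.25], [0.06, 2.57], [-1.19, 4.33], [0.19, 2], [-2.82, 2.82]. Speed limits (rad/s): [1.89, 1.89, 2.39, 2.39, 3.01, 3.01, 3.01].

## Interface

Orientations are given as a rotation vector (axis times angle).
In Python, from rig import bot gives the robot as it stands.
- The arm moves only by the tool step_arm, never from a script. Its argument "moves" is a list of rows, each a list of 3 entries, a list of its own where there are three numbers: the shift along the world's x, y, z in mm, then the turn, a rotation vector about the world's x, y, z in degrees, then the finger opening in mm, from 0 to 85.4. A call has 1 to 5 rows; each row is the pose to reach, as a shift and turn from the pose commanded when the call began; what a row does not reach only later rows make up. A row lasts 1/8 s, in which the tool goes at most 62.5 mm and 10.7 degrees, less where a joint would pass 70% of its speed; a pose out of reach is approached as far as the arm can. A call with a gripper value outside its range is refused whole. The fingers move at their own pace and stop on an object; "newtons" is the grip in N (left out, the last holds). Time passes only in rows, so rows that repeat a pose let the fingers close. It gives the time, the measured TCP pose, the force and the opening at its end, in the units of the state.
- bot.sense(): the state, without advancing time (a new reading comes with each control period).
- bot.grab_frame(name): name is "scene" or "side" or "wrist"; returns a dict with "frame" (384x512x3 uint8, blue, green, red), "vertical_fov" (degrees; the focal length in pixels is half the picture's height over the tangent of half this angle, whatever the lens; pixels are square), "cx", "cy" (the principal point, pixels), "k1" (the pictures are not rectified: a ray, as slopes to the right and down, at radius r is drawn at 1 + k1 r^2 times it, then the intrinsics apply), "T" (4x4, takes a point from camera to world coordinates); the wrist camera has in their place "mount" (4x4, takes a point from camera to tool coordinates, whose origin is the TCP and whose axes are the flange's). Camera axes: x right, y down, z forward; pixel columns grow to the right and rows downward; lengths in m; the calibration is good to about 2 mm. A picture is of the moment at which its call begins: read the wrist's pose just before it. There is no depth.
- bot.sign_off(): hands the job in, once; it reports no verdict.
The state is a dict: "t": time; "joint_pos": joint angles; "joint_velocities": joint speeds; "joint_efforts": joint torques, N m; "tcp_pos": TCP position; "orientation": TCP orientation; "force": force on the tool from outside, world axes, zero at the start; "moment": the same for the moment, N m; "finger_gap": opening from 0.0 (shut) to 1.0 (fully open).
Only numpy, scipy, OpenCV 4.12 (cv2) and the standard library are available. Lean on these libraries where they do the work, as an engineer would, in place of code of your own. Each camera call takes 0.05 s, during which the arm holds its last target. There are 200 camera calls.

## Working session

There is one attempt and no reset: what is moved stays moved. The work goes in short steps, Python scripts to look and compute and a tool call to move; the robot and the scene stay as the last step left them, time stands still between calls to the robot, and variables do not carry over. Pictures are saved under pics/ and viewed, about 8 in all and at most 12, crops included, and the job is handed in when it is done.

Besides the shell and the picture viewer there is one more tool, called as a command line: name --argument value ..., lists and objects as JSON in quotes. step_arm: Moves the arm, as the interface text tells. Its arguments: {"type":"object","properties":{"moves":{"type":"array","items":{"type":"array"}},"newtons":{"type":"number"}},"required":["moves"]}

```bash
mkdir -p pics
cat > h.py <<'E'
import numpy as np, cv2
from rig import bot
from scipy.spatial.transform import Rotation as R
def grab(n,name):
    s=bot.sense(); f=bot.grab_frame(n)
    if n=='wrist':
        T=np.eye(4);T[:3,:3]=R.from_rotvec(s['orientation']).as_matrix();T[:3,3]=s['tcp_pos'];f['T']=T@f['mount']
    cv2.imwrite(f'pics/{name}.png',f['frame']); np.save(f'pics/{name}.npy',{k:v for k,v in f.items()},allow_pickle=True); return f
def load(name): return np.load(f'pics/{name}.npy',allow_pickle=True).item()
def ray(f,u,v):
    F=192/np.tan(np.radians(f['vertical_fov'])/2); K=np.array([[F,0,f['cx']],[0,F,f['cy']],[0,0,1.]])
    p=cv2.undistortPointsIter(np.array([[[u,v]]],float),K,np.array([f['k1'],0,0,0.]),None,None,(3,50,1e-9))[0,0]
    T=f['T']; return T[:3,3],T[:3,:3]@np.array([p[0],p[1],1])
def onz(f,u,v,z):
    o,d=ray(f,u,v); return o+d*(z-o[2])/d[2]
def proj(f,P):
    F=192/np.tan(np.radians(f['vertical_fov'])/2); c=np.linalg.inv(f['T'])@np.append(P,1); x=c[:2]/c[2]; x=x*(1+f['k1']*(x@x)); return x*F+[f['cx'],f['cy']]
def tri(rays):
    A=0;b=0
    for o,d in rays:
        d=d/np.linalg.norm(d);M=np.eye(3)-np.outer(d,d);A=A+M;b=b+M@o
    return np.linalg.solve(A,b)
def blobs(f,lo,hi,mn=8):
    h=cv2.cvtColor(f['frame'],cv2.COLOR_BGR2HSV);m=cv2.inRange(h,lo,hi)
    n,_,st,c=cv2.connectedComponentsWithStats(m); return [(st[i].tolist(),c[i].round(1).tolist()) for i in range(1,n) if st[i][4]>=mn]
E
python3 - <<'E'
from h import *
s=bot.sense();print(s['t'],s['tcp_pos'],s['orientation'],s['force'],bot.grip_point_offset)
fs=[grab(n,n+'0') for n in('scene','side','wrist')]
for f in fs:
    print(f['T'][:3,3].round(3),f['vertical_fov'],f['k1'])
    print('red',blobs(f,(0,150,80),(8,255,255)),blobs(f,(172,150,80),(180,255,255)));print('yel',blobs(f,(20,130,100),(35,255,255)))
cv2.imwrite('pics/all0.png',np.hstack([cv2.resize(f['frame'],(400,300)) for f in fs[:2]]))
E
```

```text
0.0 [ 0.15742691 -0.60442932  0.19582683] [-3.11487586e+00 -3.98950236e-01  3.47099616e-04] [ 0.03533726  0.23661584 -0.02882595] 0.0187
[ 0.912 -0.303  0.532] 50.63273400809404 -0.09373431000464226
red [([8, 12, 10, 13, 43], [12.7, 18.6]), ([229, 170, 7, 6, 29], [231.7, 172.7])] []
yel [([232, 156, 13, 9, 31], [238.0, 160.2])]
[0.196 0.517 0.481] 47.30047148195898 -0.07553559623047185
red [] []
yel [([279, 198, 17, 17, 192], [287.3, 206.0])]
[ 0.226 -0.586  0.374] 65.3782921969744 -0.013944443838070728
red [] []
yel []
```

View pics/scene0.png

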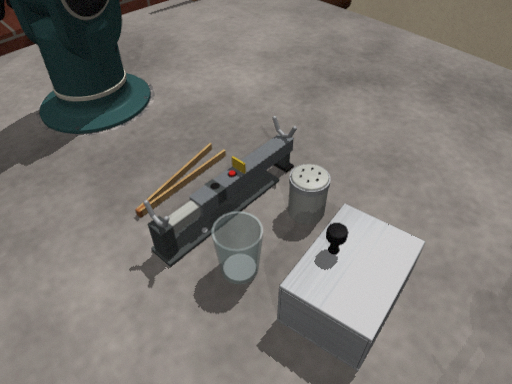

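View pics/side0.png

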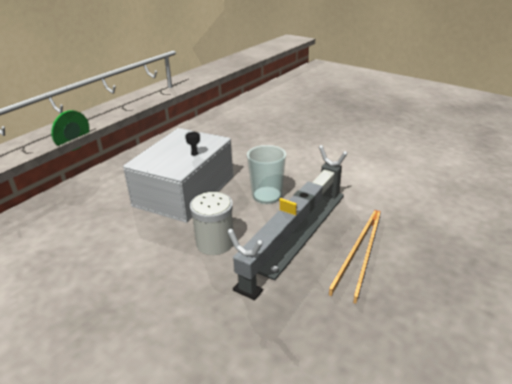

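The scene view shows the button at (232,173), the ledge at about (238,163) and the inner hole at (215,186). The outer fork is at (285,130), the tumbler at (238,245) and the tin at (309,190). The side view shows the ledge's outer face at (287,206).

Run:
```python
from h import *
a=load('scene0');b=load('side0')
B=onz(a,231.7,172.7,.0745);print('btn',B,'side px',proj(b,B))
print('hole',onz(a,215,186,.07))
print('ledge top tri',tri([ray(a,238,161),ray(b,288,206)]))
# fork bases
for p,q in (((285,133),(245,248)),((157,218),(333,160))): print('fork',onz(a,*p,.09),tri([ray(a,*p),ray(b,*q)]))
print('tumbler bottom',onz(a,239,267,0),'tin top',onz(a,310,178,.088), onz(b,212,204,.088),'tumb top',onz(b,267,156,.095),onz(a,238,232,.095))
print(onz(a,225,152,0.01),onz(a,211,148,.01),onz(a,139,212,.01))
print(load('wrist0')['mount'].round(3))
h=cv2.resize(a['frame'][120:270,130:340],None,fx=3.5,fy=3.5,interpolation=cv2.INTER_CUBIC);cv2.imwrite('pics/c1.png',h)
s=bot.sense();print(R.from_rotvec(s['orientation']).as_matrix().round(3))
```

```text
btn [0.50818108 0.01555548 0.0745    ] side px [292.51181189 204.04043061]
hole [ 0.50996631 -0.02274926  0.07      ]
ledge top tri [0.5027678  0.03614615 0.08475696]
fork [0.50695991 0.14614066 0.09      ] [0.49905144 0.15408908 0.08182482]
fork [ 0.52087281 -0.13964969  0.09      ] [ 0.51635321 -0.13744804  0.08445524]
tumbler bottom [ 0.61924505 -0.07057333  0.        ] tin top [0.61762447 0.08920019 0.088     ] [0.60303089 0.1045239  0.088     ] tumb top [ 0.61606109 -0.0644992   0.095     ] [ 0.62636856 -0.07372119  0.095     ]
[0.39382135 0.09198732 0.01      ] [0.36360693 0.07961907 0.01      ] [ 0.41597801 -0.12550673  0.01      ]
[[-0.    -0.959 -0.282  0.071]
 [ 1.    -0.    -0.001 -0.001]
 [ 0.    -0.282  0.959 -0.179]
 [ 0.     0.     0.     1.   ]]
[[ 0.968  0.252 -0.   ]
 [ 0.252 -0.968  0.001]
 [-0.    -0.001 -1.   ]]
```

View pics/c1.png

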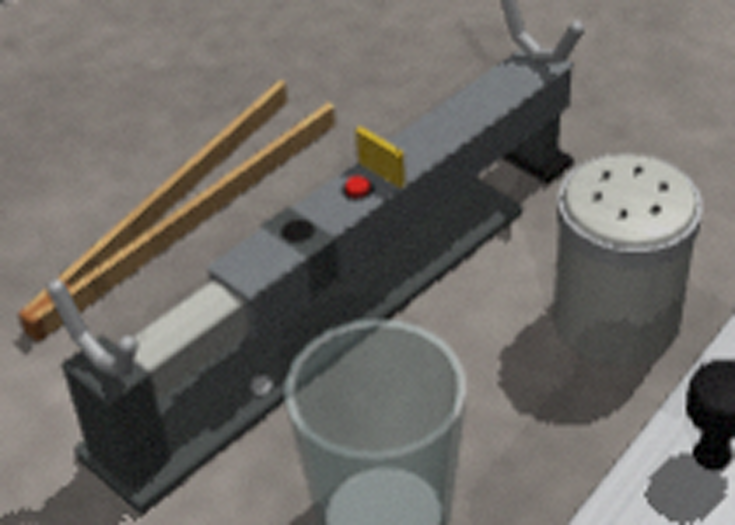

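step_arm --moves '[[[30,53,0],[0,0,-3],0],[[60,106,0],[0,0,-6],0],[[90,159,0],[0,0,-9],0],[[120,212,0],[0,0,-12],0],[[150,265,0],[0,0,-12],0]]' --newtons 40

```text
t: 0.78
tcp_pos: [0.3082, -0.338, 0.1965]
orientation: [3.141, 0.07, 0.0]
force: [0.9, 0.2, 0.1]
finger_gap: 0.003
```

step_arm --moves '[[[31,53,0],[0,0,0],0],[[62,106,0],[0,0,0],0],[[93,159,0],[0,0,0],0],[[124,212,0],[0,0,0],0],[[155,265,0],[0,0,0],0]]'

```text
t: 1.4
tcp_pos: [0.4632, -0.073, 0.1966]
orientation: [3.141, 0.071, 0.001]
force: [1.2, -0.5, 0.3]
finger_gap: -0.002
```

step_arm --moves '[[[40,50,0],[0,0,0],0],[[40,50,0],[0,0,0],0],[[40,50,0],[0,0,0],0]]'

```text
t: 1.78
tcp_pos: [0.5021, -0.0251, 0.1961]
orientation: [-3.141, -0.072, 0.002]
force: [-0.4, -0.2, 0.6]
finger_gap: -0.001
```

Run:
```python
from h import *
s=bot.sense();print(s['t'],s['tcp_pos'],s['force'],s['finger_gap']);print(R.from_rotvec(s['orientation']).as_matrix().round(3))
f=grab('wrist','wrist1')
print('red',blobs(f,(0,150,60),(8,255,255)));print('yel',blobs(f,(20,130,80),(35,255,255)))
```

```text
1.775 [ 0.50213131 -0.02506619  0.19606941] [-0.44072422 -0.18477165  0.58665012] -0.000775074735225034
[[ 0.999  0.046 -0.001]
 [ 0.046 -0.999  0.   ]
 [-0.001 -0.    -1.   ]]
red [([205, 169, 14, 13, 132], [211.4, 175.0])]
yel [([190, 162, 9, 33, 182], [193.3, 178.5]), ([162, 247, 10, 1, 10], [166.5, 247.0])]
```

View pics/wrist1.png

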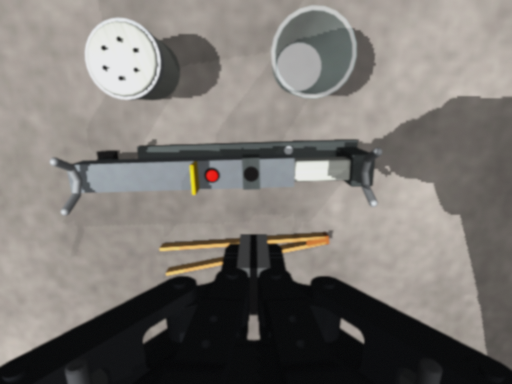

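The wrist view shows the button at (211,175), the yellow ledge at x≈190–198, the hole at (251,174) and the closed fingertips at (254,235). The tube is almost level in the image.

Run:
```python
from h import *
f=load('wrist1');a=load('scene0')
B=onz(f,211.4,175,.075);print('B',B,'tri',tri([ray(f,211.4,175),ray(a,231.7,172.7)]))
H=onz(f,251,174,.07);print('hole',H, 'dist',np.linalg.norm((H-B)[:2]))
for u in (190,198): print('ledge top',u,onz(f,u,178.5,.092))
g=f['frame'].astype(int)
# sleeve edges at columns -> axis
for c in (100,130,160,225,280): 
    col=cv2.cvtColor(f['frame'],cv2.COLOR_BGR2GRAY)[150:205,c].astype(int); d=np.abs(np.diff(col)); i=np.argsort(d)[-3:]; print(c,sorted(i+150.5),d[sorted(i)])
F1=onz(f,364,173,.09);F2=onz(f,75,179,.09);print(F1,F2,(F2-F1)/np.linalg.norm(F2-F1))
for u in (237,271): print('tip',(np.linalg.inv(f['T'])@np.append(bot.sense()['tcp_pos'],1)).round(3)[:3], onz(f,u,240,.196))
```

```text
B [0.50515468 0.01862333 0.075     ] tri [0.50375873 0.01924913 0.06935539]
hole [ 0.5069374  -0.02182839  0.07      ] dist 0.04049097975025184
ledge top 190 [0.50463004 0.03707585 0.092     ]
ledge top 198 [0.50497937 0.0293241  0.092     ]
100 [np.float64(150.5), np.float64(162.5), np.float64(163.5)] [39 39 49]
130 [np.float64(151.5), np.float64(161.5), np.float64(162.5)] [27 32 47]
160 [np.float64(160.5), np.float64(161.5), np.float64(162.5)] [29 44 29]
225 [np.float64(158.5), np.float64(159.5), np.float64(160.5)] [28 42 26]
280 [np.float64(157.5), np.float64(158.5), np.float64(159.5)] [39 36 16]
[ 0.51731681 -0.13141498  0.09      ] [0.49858826 0.15042804 0.09      ] [-0.06630407  0.99779946  0.        ]
tip [0.001 0.018 0.191] [ 0.49024551 -0.01432505  0.196     ]
tip [0.001 0.018 0.191] [ 0.49125048 -0.03642978  0.196     ]
```

step_arm --moves '[[[3,43,-30],[0,0,1.3],0],[[3,43,-60],[0,0,1.3],0],[[3,43,-85],[0,0,1.3],0],[[3,43,-98],[0,0,1.3],0],[[3,43,-98],[0,0,1.3],0]]'

```text
t: 2.45
tcp_pos: [0.5051, 0.0175, 0.0983]
orientation: [3.14, 0.105, -0.002]
force: [-0.3, 0.3, -0.9]
finger_gap: 0.003
```

Run:
```python
from h import *
s=bot.sense();print(s['t'],s['tcp_pos'],s['force'])
fs=[grab(n,n+'2') for n in('scene','wrist')]
f=fs[0]['frame'][120:230,170:310];g=fs[1]['frame'][110:270,140:300]
cv2.imwrite('pics/c2.png',np.hstack([cv2.resize(f,(480,378),interpolation=2),cv2.resize(g,(378,378),interpolation=2)])[:,:800])
```

```text
2.45 [0.50513352 0.01745329 0.09827251] [-0.25146284  0.2585937  -0.92277438]
```

View pics/c2.png

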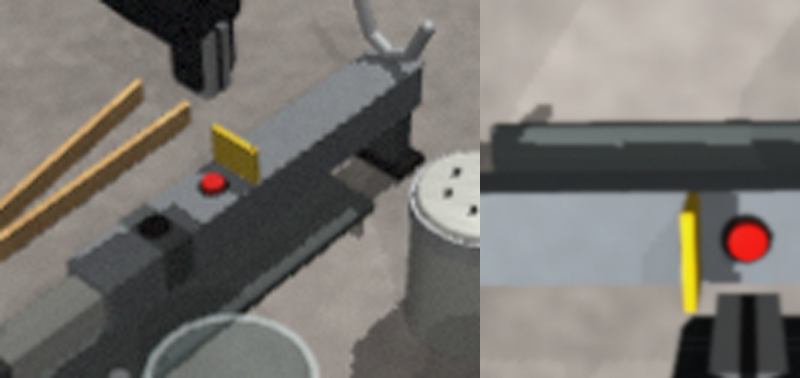

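Run:
```python
from h import *
a=load('scene2');w=load('wrist2')
for z in (.0983,.108,.118): print(z,proj(a,[.5051,.0175,z]),proj(w,[.5051,.0175,z]))
print(w['mount'],w['cx'],w['cy'])
# triangulated tip: scene px of tip bottom, wrist px
print(proj(a,[.5037,.0187,.075]))
P=tri([ray(a,170+210/480*140,120+95/378*110),ray(w,140+265/378*160,110+297/378*160)]);print(P)
g=cv2.cvtColor(w['frame'],cv2.COLOR_BGR2GRAY)
cv2.imwrite('pics/c3.png',cv2.resize(np.hstack([cv2.convertScaleAbs(a['frame'][60:170,180:290],alpha=2),cv2.convertScaleAbs(w['frame'][200:310,200:310],alpha=2)]),(800,400),interpolation=2))
```

```text
0.0983 [230.64014274 160.54945535] [254.56673212 224.16242877]
0.108 [230.32960506 156.01751987] [254.63812444 230.09059964]
0.118 [230.00361968 151.24973951] [254.71972269 236.8674989 ]
[[-3.27773941e-04 -9.59418630e-01 -2.81985435e-01  7.12841256e-02]
 [ 9.99999896e-01 -2.24845974e-04 -3.97369781e-04 -7.23244338e-04]
 [ 3.17840681e-04 -2.81985536e-01  9.59418603e-01 -1.78511101e-01]
 [ 0.00000000e+00  0.00000000e+00  0.00000000e+00  1.00000000e+00]] 253.08988083690565 195.53701347772963
[231.35997359 170.35631094]
[0.50858807 0.01877628 0.12626105]
```

View pics/c3.png

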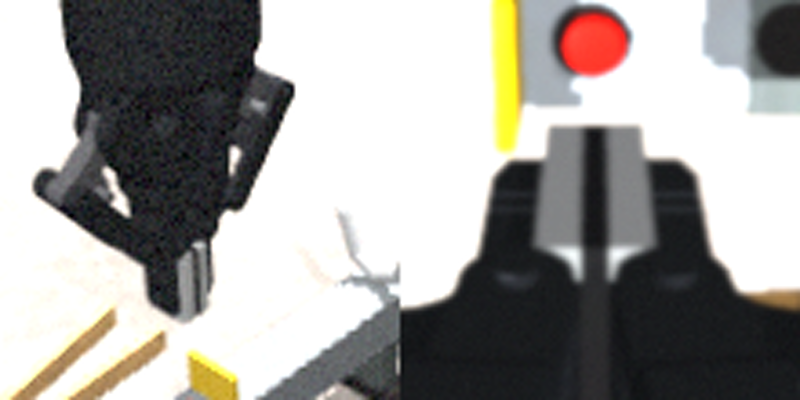

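The closed fingertips show higher in the picture (scene row ≈148) than the reported TCP projects (row 160). The real tips may end some 25 mm behind the nominal TCP, so I'll go down watching the force and check again.

step_arm --moves '[[[0,0,-5],[0,0,0],0],[[0,0,-10],[0,0,0],0],[[0,0,-14],[0,0,0],0],[[0,0,-17],[0,0,0],0],[[0,0,-19],[0,0,0],0]]'

```text
t: 3.18
tcp_pos: [0.5055, 0.0182, 0.0792]
orientation: [-3.14, -0.107, 0.0]
force: [-0.2, -0.8, -0.9]
finger_gap: -0.001
```

step_arm --moves '[[[0,0,-1],[0,0,0],0],[[0,0,-2],[0,0,0],0],[[0,0,-2],[0,0,0],0]]'

```text
t: 3.55
tcp_pos: [0.5055, 0.0182, 0.0775]
orientation: [-3.14, -0.107, 0.0]
force: [0.8, -0.2, -0.9]
finger_gap: -0.001
```

Run:
```python
from h import *
s=bot.sense();print(s['t'],s['tcp_pos'],s['force'])
fs=[grab(n,n+'3') for n in('scene','side','wrist')]
a,b,w=fs
cv2.imwrite('pics/c4.png',np.hstack([cv2.resize(cv2.convertScaleAbs(x,alpha=1.8),(400,400),interpolation=2) for x in (a['frame'][100:200,180:280],b['frame'][130:250,230:350])]))
print(proj(a,s['tcp_pos']),proj(b,s['tcp_pos']))
```

```text
3.55 [0.50551082 0.01821806 0.07746868] [ 0.80497166 -0.19430173 -0.87897272]
[231.76864954 169.90501296] [293.04925115 203.83022198]
```

View pics/c4.png

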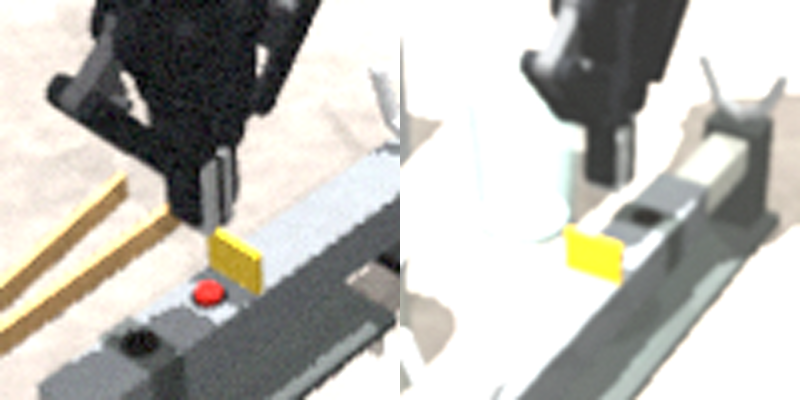

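Run:
```python
from h import *
a=load('scene3');b=load('side3');w=load('wrist3')
P=tri([ray(a,232,157),ray(b,293,186)]);print(P,proj(a,P),proj(b,P),proj(w,P))
# button/ledge check through scene x side: ledge base
print('ledge outer face tri',tri([ray(a,180+235/4,100+262/4),ray(b,230+195*.3,130+252*.3)]))
```

```text
[0.50889271 0.01641105 0.10915992] [231.30170703 156.82950196] [292.28514619 186.18178517] [258.27148567 240.19296557]
ledge outer face tri [0.50702385 0.03141251 0.0806403 ]
```

Triangulation from scene and side puts the tip at z≈0.108 with the TCP reading 0.0775, so the tips really end about 30 mm short. I'll creep down, checking the force.

step_arm --moves '[[[0,0,-1],[0,0,0],0],[[0,0,-2],[0,0,0],0],[[0,0,-3],[0,0,0],0],[[0,0,-4],[0,0,0],0],[[0,0,-4],[0,0,0],0]]'

```text
t: 4.32
tcp_pos: [0.5055, 0.0182, 0.0734]
orientation: [-3.14, -0.107, 0.0]
force: [0.1, 0.2, -0.9]
finger_gap: -0.002
```

step_arm --moves '[[[0,0,-3],[0,0,0],0],[[0,0,-6],[0,0,0],0],[[0,0,-9],[0,0,0],0],[[0,0,-12],[0,0,0],0],[[0,0,-15],[0,0,0],0]]'

```text
t: 4.95
tcp_pos: [0.5055, 0.0182, 0.0582]
orientation: [-3.14, -0.107, 0.0]
force: [0.0, 0.2, -0.5]
finger_gap: -0.003
```

Run:
```python
from h import *
s=bot.sense();print(s['t'],s['tcp_pos'],s['force'])
a,b,w=[grab(n,n+'4') for n in('scene','side','wrist')]
cv2.imwrite('pics/c5.png',np.hstack([cv2.resize(cv2.convertScaleAbs(x,alpha=1.6),(400,400),interpolation=2) for x in (a['frame'][125:205,190:270],b['frame'][150:230,250:330])]))
```

```text
4.95 [0.50551412 0.0182113  0.05823871] [ 0.01238923  0.15174946 -0.49178355]
```

View pics/c5.png

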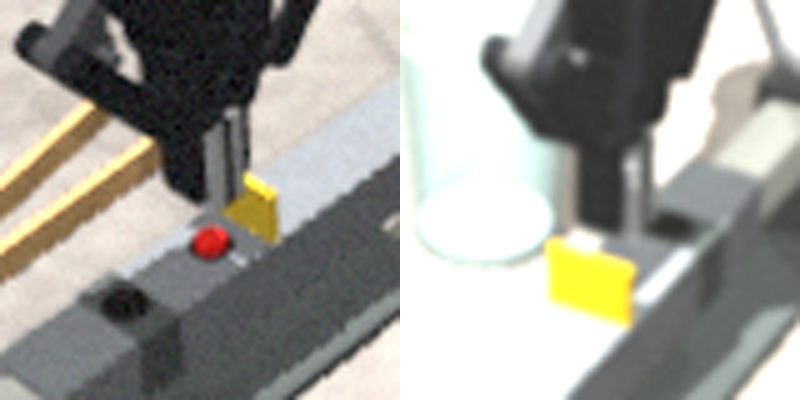

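Run:
```python
from h import *
a=load('scene4');b=load('side4');w=load('wrist4')
p=tri([ray(a,238,164),ray(b,286,195)]);q=tri([ray(a,223,163),ray(b,300,197)])
print(p,q,(p+q)/2)
for P in(p,q,(p+q)/2): print(proj(a,P),proj(b,P))
print('red',blobs(a,(0,150,80),(8,255,255)),blobs(w,(0,150,60),(8,255,255)),'yel',blobs(w,(20,130,80),(35,255,255)))
print('B scene',onz(a,190+211/5,125+240/5,.075))
g=cv2.cvtColor(w['frame'],cv2.COLOR_BGR2GRAY);print(g[215:250,245],g[215:250,262])
for x,z in((0,.09),(.011,.09),(0.011,.083)): print(x,z,proj(w,[.5055+x,.018,z]))
```

```text
[0.51590486 0.02380169 0.09374217] [0.4956304  0.01044734 0.09077763] [0.50576763 0.01712451 0.0922599 ]
[237.92115543 163.98295269] [285.91878631 195.01849311]
[223.98852567 163.2541019 ] [301.02385543 196.7188859 ]
[230.92164918 163.61598315] [293.47581185 195.86920509]
red [([5, 6, 24, 20, 104], [15.5, 15.6]), ([0, 25, 5, 6, 13], [2.0, 27.7]), ([229, 171, 7, 5, 27], [231.7, 172.8])] [([244, 224, 21, 11, 171], [253.7, 229.6])] yel [([219, 210, 11, 59, 432], [223.5, 235.7]), ([404, 311, 4, 4, 10], [405.3, 312.9])]
B scene [0.50978246 0.01531977 0.075     ]
[91 91 91 92 92 91 86 74 53 35 23 19 19 24 34 51 65 73 79 76 70 68 68 68
 68 68 69 68 68 68 69 68 68 69 68] [92 92 92 92 93 92 92 86 73 52 34 25 28 33 39 47 55 60 67 71 68 68 68 69
 68 68 68 68 68 68 68 68 68 67 68]
0 0.09 [254.93810488 245.57961129]
0.011 0.09 [256.38818919 226.59582432]
0.011 0.083 [256.25938148 221.72756431]
```

step_arm --moves '[[[1,0,-3],[0,0,0],0],[[1,0,-6],[0,0,0],0],[[1,0,-9],[0,0,0],0],[[1,0,-10],[0,0,0],0],[[1,0,-10],[0,0,0],0]]'

```text
t: 5.72
tcp_pos: [0.5065, 0.0182, 0.0484]
orientation: [-3.14, -0.107, 0.0]
force: [0.2, -0.4, -0.7]
finger_gap: 0.001
```

step_arm --moves '[[[0,0,-1],[0,0,0],0],[[0,0,-2],[0,0,0],0],[[0,0,-2],[0,0,0],0]]'

```text
t: 6.1
tcp_pos: [0.5065, 0.0182, 0.0464]
orientation: [-3.14, -0.107, 0.0]
force: [0.3, -0.1, -0.2]
finger_gap: -0.003
```

step_arm --moves '[[[0,0,-1],[0,0,0],0],[[0,0,-1],[0,0,0],0]]'

```text
t: 6.35
tcp_pos: [0.5065, 0.0182, 0.0454]
orientation: [-3.14, -0.107, 0.0]
force: [0.2, 0.2, -0.0]
finger_gap: -0.002
```

step_arm --moves '[[[0,0,-1],[0,0,0],0],[[0,0,-1],[0,0,0],0]]'

```text
t: 6.6
tcp_pos: [0.5065, 0.0182, 0.0444]
orientation: [-3.14, -0.107, 0.0]
force: [-0.2, 0.6, -0.7]
finger_gap: -0.001
```

step_arm --moves '[[[0,0,-1],[0,0,0],0],[[0,0,-1],[0,0,0],0]]'

```text
t: 6.85
tcp_pos: [0.5065, 0.0182, 0.0434]
orientation: [-3.14, -0.107, 0.0]
force: [0.9, -0.3, 0.3]
finger_gap: 0.002
```

step_arm --moves '[[[0,0,-1],[0,0,0],0],[[0,0,-1],[0,0,0],0]]'

```text
t: 7.1
tcp_pos: [0.5065, 0.0182, 0.0424]
orientation: [-3.14, -0.107, 0.0]
force: [0.0, 0.4, 0.2]
finger_gap: -0.004
```

step_arm --moves '[[[0,0,-1],[0,0,0],0],[[0,0,-1],[0,0,0],0]]'

```text
t: 7.35
tcp_pos: [0.5065, 0.0182, 0.0414]
orientation: [-3.14, -0.107, 0.0]
force: [0.1, -0.2, -0.4]
finger_gap: -0.002
```

step_arm --moves '[[[0,0,-1],[0,0,0],0],[[0,0,-1],[0,0,0],0]]'

```text
t: 7.6
tcp_pos: [0.5065, 0.0182, 0.0404]
orientation: [-3.14, -0.107, 0.0]
force: [0.0, -0.1, 0.5]
finger_gap: 0.0
```

step_arm --moves '[[[0,0,-1],[0,0,0],0],[[0,0,-1],[0,0,0],0]]'

```text
t: 7.85
tcp_pos: [0.5065, 0.0182, 0.0395]
orientation: [-3.14, -0.107, 0.0]
force: [-0.4, 0.1, 2.6]
finger_gap: -0.001
```

Run:
```python
from h import *
s=bot.sense();print(s['t'],s['tcp_pos'],s['force'])
a,b,w=[grab(n,n+'5') for n in('scene','side','wrist')]
cv2.imwrite('pics/c6.png',np.hstack([cv2.resize(cv2.convertScaleAbs(x,alpha=1.6),(400,400),interpolation=2) for x in (a['frame'][135:195,205:265],w['frame'][195:285,205:295])]))
```

```text
7.85 [0.50653731 0.01821957 0.03945143] [-0.44441488  0.09371835  2.58263865]
```

View pics/c6.png

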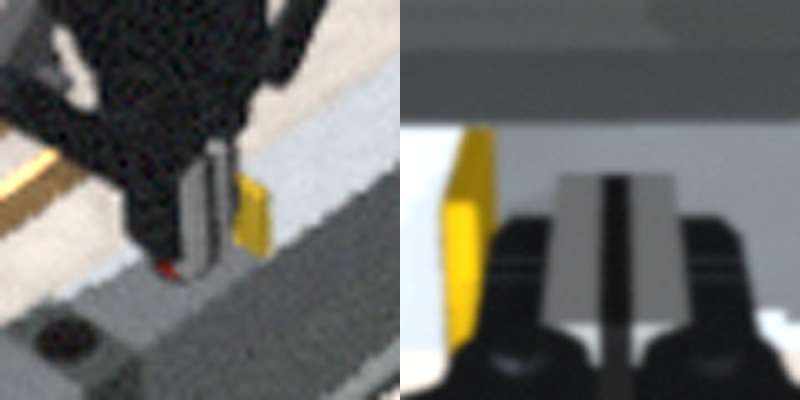

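The scene crop shows the tip on the button, with a sliver of red at (170,268). Contact at 2.6 N. Pressing on.

step_arm --moves '[[[0,0,-1],[0,0,0],0],[[0,0,-2],[0,0,0],0],[[0,0,-3],[0,0,0],0],[[0,0,-3],[0,0,0],0]]'

```text
t: 8.5
tcp_pos: [0.5066, 0.0182, 0.0365]
orientation: [-3.14, -0.107, 0.0]
force: [-1.3, 0.3, 4.2]
finger_gap: -0.0
```

step_arm --moves '[[[0,0,-0.5],[0,0,0],0],[[0,0,-0.5],[0,0,0],0]]'

```text
t: 8.75
tcp_pos: [0.5066, 0.0182, 0.036]
orientation: [-3.14, -0.107, -0.0]
force: [-0.7, 0.3, 4.9]
finger_gap: 0.0
```

step_arm --moves '[[[0,0,-0.5],[0,0,0],0],[[0,0,-0.5],[0,0,0],0]]'

```text
t: 9.0
tcp_pos: [0.5066, 0.0182, 0.0355]
orientation: [-3.14, -0.107, -0.0]
force: [-0.9, -1.1, 6.5]
finger_gap: -0.001
```

step_arm --moves '[[[0,0,-0.5],[0,0,0],0],[[0,0,-0.5],[0,0,0],0]]'

```text
t: 9.25
tcp_pos: [0.5066, 0.0182, 0.0353]
orientation: [3.14, 0.107, 0.0]
force: [-2.5, 0.8, 11.4]
finger_gap: -0.0
```

Flush: the tip met the sleeve's top. I'll ease 0.3 mm and push outwards.

step_arm --moves '[[[0,0,0.3],[0,0,0],0],[[0,1,0.3],[0,0,0],0],[[0,2,0.3],[0,0,0],0],[[0,2,0.3],[0,0,0],0]]'

```text
t: 9.75
tcp_pos: [0.5066, 0.0192, 0.0354]
orientation: [3.139, 0.106, -0.0]
force: [-1.6, -6.6, 7.4]
finger_gap: -0.002
```

step_arm --moves '[[[0,1,0],[0,0,0],0],[[0,2,0],[0,0,0],0],[[0,2,0],[0,0,0],0]]'

```text
t: 10.12
tcp_pos: [0.5065, 0.0211, 0.0353]
orientation: [3.139, 0.106, -0.0]
force: [-1.5, -7.3, 6.3]
finger_gap: -0.003
```

step_arm --moves '[[[0,1,0],[0,0,0],0],[[-0.1,2,0],[0,0,0],0],[[-0.2,3,0],[0,0,0],0],[[-0.3,4,0],[0,0,0],0]]'

```text
t: 10.62
tcp_pos: [0.5062, 0.025, 0.0353]
orientation: [3.139, 0.105, -0.0]
force: [0.1, -8.1, 6.4]
finger_gap: 0.002
```

step_arm --moves '[[[-0.1,1,0],[0,0,0],0],[[-0.1,2,0],[0,0,0],0],[[-0.2,3,0],[0,0,0],0],[[-0.3,4,0],[0,0,0],0]]'

```text
t: 11.12
tcp_pos: [0.5059, 0.0291, 0.0353]
orientation: [3.139, 0.105, -0.0]
force: [-0.3, -5.6, 6.7]
finger_gap: -0.0
```

Run:
```python
from h import *
s=bot.sense();print(s['t'],s['tcp_pos'],s['force'])
a,b,w=[grab(n,n+'6') for n in('scene','side','wrist')]
cv2.imwrite('pics/c7.png',np.hstack([cv2.resize(cv2.convertScaleAbs(x,alpha=1.6),(400,400),interpolation=2) for x in (a['frame'][125:195,205:275],w['frame'][175:305,185:315])]))
```

```text
11.125 [0.50593823 0.02911284 0.03530796] [-0.31301495 -5.57716282  6.71511186]
```

View pics/c7.png

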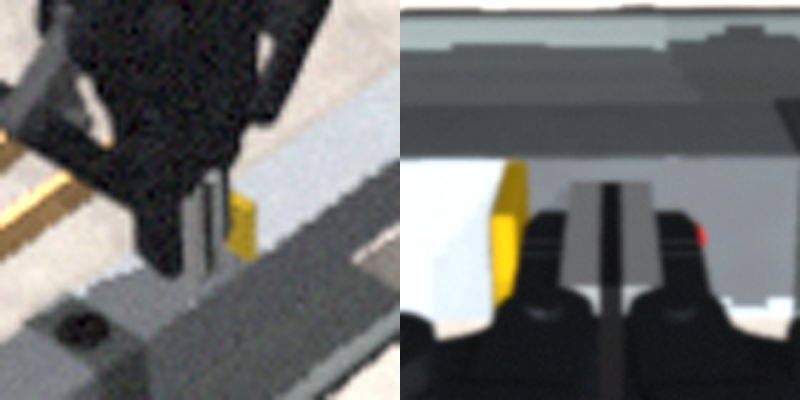

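Run:
```python
from h import *
for n in ('0','5','6'):
    a=load('scene'+n); g=cv2.cvtColor(a['frame'],cv2.COLOR_BGR2GRAY)[175:195,205:230]; m=(g<32).astype(np.uint8)
    k,_,st,c=cv2.connectedComponentsWithStats(m)
    print(n,[(st[i].tolist(),onz(a,*(c[i]+[205,175]),.07)[:2].round(4)) for i in range(1,k) if st[i][4]>8])
    w=load('wrist'+n);print(blobs(w,(0,150,60),(8,255,255),3),blobs(a,(0,120,60),(8,255,255),2)[-2:],blobs(w,(20,130,80),(35,255,255)))
w=load('wrist6');print('ledge face top',onz(w,185+528*.325-130+.0,175+160*.325,.092), onz(w,235,230,.07))
```

```text
0 [([6, 8, 8, 6, 32], array([ 0.5084, -0.0229])), ([14, 15, 7, 5, 18], array([ 0.531 , -0.0236]))]
[] [([21, 30, 2, 2, 2], [21.5, 30.5]), ([229, 170, 7, 7, 35], [231.7, 172.7])] []
5 [([6, 8, 9, 6, 43], array([ 0.5086, -0.0225]))]
[] [([1, 47, 3, 3, 6], [2.3, 48.2]), ([229, 175, 2, 2, 3], [229.7, 175.3])] [([215, 224, 12, 50, 398], [219.8, 246.8])]
6 [([10, 5, 9, 6, 45], array([ 0.508 , -0.0124]))]
[([281, 249, 3, 5, 6], [282.0, 251.2])] [([16, 37, 11, 12, 47], [21.4, 42.3]), ([7, 52, 2, 1, 2], [7.5, 52.0])] [([214, 228, 13, 46, 366], [219.7, 249.1])]
ledge face top [0.52618698 0.04313017 0.092     ] [0.51562039 0.04018238 0.07      ]
```

The sleeve has moved about 10 mm, by the hole's shift in the scene view. About 29 mm remain. I'll go on, then lift the tip off the sleeve's top.

step_arm --moves '[[[-0.1,1,0],[0,0,0],0],[[-0.1,2,0],[0,0,0],0],[[-0.2,3,0],[0,0,0],0],[[-0.3,4,0],[0,0,0],0],[[-0.3,5,0],[0,0,0],0]]'

```text
t: 11.9
tcp_pos: [0.5056, 0.0343, 0.0353]
orientation: [3.139, 0.106, -0.001]
force: [-2.3, -5.6, 6.7]
finger_gap: -0.003
```

step_arm --moves '[[[-0.1,1,1],[0,0,0],0],[[-0.1,2,2],[0,0,0],0],[[-0.2,3,2],[0,0,0],0],[[-0.3,4,2],[0,0,0],0],[[-0.3,5,2],[0,0,0],0]]'

```text
t: 12.52
tcp_pos: [0.5049, 0.0391, 0.0368]
orientation: [3.139, 0.105, -0.002]
force: [-0.8, -6.7, -1.6]
finger_gap: -0.004
```

step_arm --moves '[[[-0.1,1,0],[0,0,0],0],[[-0.1,2,0],[0,0,0],0],[[-0.2,3,0],[0,0,0],0],[[-0.3,4,0],[0,0,0],0],[[-0.3,5,0],[0,0,0],0]]'

```text
t: 13.15
tcp_pos: [0.5045, 0.0442, 0.0369]
orientation: [3.139, 0.106, -0.002]
force: [-1.8, -5.3, -1.4]
finger_gap: 0.0
```

step_arm --moves '[[[-0.1,1,0],[0,0,0],0],[[-0.1,2,0],[0,0,0],0],[[-0.2,3,0],[0,0,0],0],[[-0.3,4,0],[0,0,0],0],[[-0.3,5,0],[0,0,0],0]]'

```text
t: 13.78
tcp_pos: [0.5041, 0.0492, 0.0368]
orientation: [3.139, 0.106, -0.002]
force: [-1.9, -5.2, -1.0]
finger_gap: 0.001
```

step_arm --moves '[[[-0.1,1,0],[0,0,0],0],[[-0.1,2,0],[0,0,0],0],[[-0.2,3,0],[0,0,0],0]]'

```text
t: 14.15
tcp_pos: [0.5039, 0.0522, 0.0368]
orientation: [3.139, 0.106, -0.002]
force: [-1.1, -5.7, -0.3]
finger_gap: -0.001
```

step_arm --moves '[[[-0.1,1,0],[0,0,0],0],[[-0.1,2,0],[0,0,0],0],[[-0.2,2.5,0],[0,0,0],0]]'

```text
t: 14.52
tcp_pos: [0.5037, 0.0548, 0.0368]
orientation: [3.139, 0.106, -0.002]
force: [-1.7, -5.6, -0.5]
finger_gap: 0.002
```

```bash
cat > chk.py <<'E'
from h import *
import sys
s=bot.sense();a=grab('scene','s'+sys.argv[1]);print(round(s['t'],2),s['tcp_pos'].round(4),s['force'].round(1),[x for x in blobs(a,(0,120,60),(8,255,255),3) if x[1][0]>200])
g=cv2.cvtColor(a['frame'],cv2.COLOR_BGR2GRAY)[160:195,205:245];k,_,st,c=cv2.connectedComponentsWithStats((g<32).astype(np.uint8))
print([(st[i].tolist(),onz(a,*(c[i]+[205,160]),.07)[:2].round(4)) for i in range(1,k) if 8<st[i][4]<70])
E
python3 chk.py a
```

```text
14.53 [0.5037 0.0548 0.0368] [-1.7 -5.6 -0.5] []
[([35, 0, 5, 5, 18], array([0.4948, 0.0517])), ([21, 12, 9, 6, 41], array([0.5057, 0.0134]))]
```

step_arm --moves '[[[0,0.5,0],[0,0,0],0],[[-0.1,1,0],[0,0,0],0],[[-0.1,1,0],[0,0,0],0]]'

```text
t: 14.95
tcp_pos: [0.5037, 0.056, 0.0369]
orientation: [3.139, 0.106, -0.002]
force: [-2.8, -5.7, -1.7]
finger_gap: -0.006
```

```bash
python3 chk.py b
```

```text
14.95 [0.5037 0.056  0.0369] [-2.8 -5.7 -1.7] []
[([36, 0, 4, 4, 13], array([0.4948, 0.0525])), ([22, 12, 9, 6, 40], array([0.506 , 0.0146]))]
```

step_arm --moves '[[[0,0.5,0],[0,0,0],0],[[0,0.5,0],[0,0,0],0]]'

```text
t: 15.25
tcp_pos: [0.504, 0.0571, 0.0371]
orientation: [-3.14, -0.107, 0.001]
force: [-0.7, -1.5, -0.5]
finger_gap: 0.001
```

```bash
python3 chk.py c
```

```text
15.25 [0.504  0.0571 0.0371] [-0.7 -1.5 -0.5] [([229, 170, 7, 6, 28], [231.6, 172.8])]
[([36, 0, 4, 4, 10], array([0.4946, 0.0533])), ([22, 13, 9, 4, 16], array([0.5071, 0.0132]))]
```

The button sprang up: the red blob is back at (231.6,172.8) and the push force has dropped. Now I take the hand away.

step_arm --moves '[[[0.2,-2,0],[0,0,0],0],[[0.3,-4,0],[0,0,0],0],[[0.3,-4,10],[0,0,0],0],[[0.3,-4,50],[0,0,0],0],[[0.3,-4,110],[0,0,0],0]]'

```text
t: 15.92
tcp_pos: [0.5037, 0.0533, 0.1483]
orientation: [-3.139, -0.107, 0.004]
force: [0.8, -0.3, -0.3]
finger_gap: -0.0
```

step_arm --moves '[[[-15,-50,20],[0,0,0],0],[[-30,-100,40],[0,0,0],0],[[-45,-150,40],[0,0,0],0],[[-50,-200,40],[0,0,0],0],[[-50,-200,40],[0,0,0],0]]'

```text
t: 16.55
tcp_pos: [0.4539, -0.1502, 0.188]
orientation: [3.139, 0.099, 0.001]
force: [0.4, 0.6, -0.4]
finger_gap: 0.0
```

```bash
python3 chk.py d
python3 - <<'E'
from h import *
a=load('sd');o=load('scene0');b=grab('side','sided')
cv2.imwrite('pics/fin.png',np.hstack([cv2.resize(x['frame'],(400,300),interpolation=3) for x in (a,b)]))
d=np.abs(a['frame'].astype(int)-o['frame']).max(2)
for n,(x,y,X,Y) in dict(tumbler=(210,240,265,285),tin=(292,175,330,220),tongs=(140,145,205,215)).items(): print(n,d[y:Y,x:X].mean(),(d[y:Y,x:X]>40).mean())
E
```

```text
16.55 [ 0.4539 -0.1502  0.188 ] [ 0.4  0.6 -0.4] [([228, 170, 8, 6, 33], [231.5, 172.6])]
[([30, 18, 7, 13, 42], array([0.5327, 0.0086]))]
tumbler 3.2343434343434345 0.0
tin 3.3035087719298244 0.0
tongs 5.813626373626374 0.028351648351648353
```

View pics/sd.png

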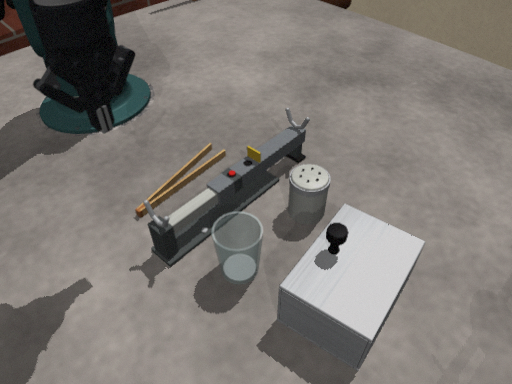

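The final view shows the red button up in the dark band at (231,173) and the ledge moved out to (254,154). The tumbler, tin and tongs stand where they were, and the hand is clear.

```bash
python3 -c "
from rig import bot
print(bot.sign_off())"
```

```text
the job is handed in; nothing more can be done
None
```

The spit rest is one hole wider. I pressed the red button flush, pushed the sleeve outwards by its yellow ledge, and stopped when the button sprang up through the next hole. The sleeve moved about 38 mm. I then took the hand away and handed the job in at about 16.6 s.

**Forces:** the highest readings were about 11.4 N pressing the button, as the tip met the sleeve's top, and about 8 N pushing the sleeve. These are readings at the end of each move, so short peaks between them were not seen.

**Last checks:** the red button shows at its original pixel position (231.5, 172.6), now inside the sleeve's dark band. The tool reads near-zero force with the hand well clear. Before-and-after pictures show no change at the tumbler and tin. About 3% of pixels differ in the tongs area. I put that down to the arm's shadow, since the tongs look in the same place.

**Disagreement:** the shut fingertips turned out to end about 35 mm short of the reported TCP. The pictures showed roughly 30 mm, and contact on the button confirmed it. I went by the images and the contact force instead of the nominal height.

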